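Get the eyepiece out from among the stain bottles for cleaning

ROBOT

A 6-joint arm with a two-finger parallel gripper is mounted at the origin on a cart in front of the work surface, level with it; the furniture and walls round the work are solid. World frame = base frame: x ahead of the robot, y to its left, z up, the work surface at z = 0. Lengths are in m, angles in rad, forces in N, time in s.
With the tool pointing down it reaches from about 0.275 to 0.725 m from the base axis. Payload 15.9 kg.
Tool frame: the origin (TCP) lies midway between the tips of the shut fingers; the grasp point (between the pads) lies 19 mm behind it; z points along the fingers, y is the line along which they close (so a half turn about z gives the same grasp; the last joint's range is limited). The gripper opens to 85 mm and grips with 20 to 120 N. Pads are 22 mm wide; open, the fingers measure 114 mm over their backs; the gripper's body (76 mm by 85 mm) begins 54 mm behind the grasp point. The pads swing forward as they close: fully open they stand 13 mm farther back than shut.
Start: joints at [1.223, 0.213, -0.034, 1.323, 0, 1.571], TCP at [0.17, 0.47, 0.209] pointing down, gripper open.
Joint ranges: [-2.98, 2.98], [-0.74, 1.72], [-1.14, 1.35], [-2.1, 2.04], [-1.57, 1.44], [-3.14, 3.14]. Speed limits (rad/s): [1.89, 1.89, 2.39, 2.57, 3.14, 3.14].

INTERFACE

Orientations are given as a unit quaternion [x, y, z, w].
In Python, from plant import robot gives the robot as it stands. Calls block until the motion is done:
- robot.move_ptp(position, orientation): joint-space move of the TCP to a pose.
- robot.move_straight(position, rate=0.15, attitude=None, stop_force=None): straight line of the TCP; attitude=None keeps the orientation; rate is the mean speed in m/s. With stop_force (N) it stops when the force on the tool has changed by that much, and returns True; else False.
- robot.move_joints(angles): joint-space move.
- robot.grip(opening, newtons=None): opening from 0.0 (shut) to 1.0 (fully open); newtons is the grip in N (None keeps the last); returns when the fingers have stopped.
- robot.pause(seconds).
- robot.solve_ik(position, orientation): joint angles nearest the present ones, or None.
- robot.state(): the state.
- robot.read_camera(name): name is "side" or "top"; returns the picture (400x640x3 uint8, red, green, blue); there is no depth.
- robot.get_calibration(name): a dict with "mtx" (3x3 intrinsics, pixels), "pose" (4x4, takes a point from camera to world coordinates). Camera axes: x right, y up, looking along -z (the intrinsics and any distortion apply to the point x, -y, -z); pixel columns grow to the right and rows downward; lengths in m; the calibration is good to about 2 mm. A picture is of the moment at which its call begins. get_calibration takes no time and is no camera call.
A pose or a line that the arm cannot do raises robot.PlanningError and nothing moves.
- robot.finish_job(): hands the job in; it is judged then, once.
The state is a dict: "time_s": time; "joints": joint angles; "joint_velocities": joint speeds; "joint_efforts": joint torques, N m; "tool_pos": TCP position; "tool_rot": TCP orientation; "ft_force": force on the tool from outside, world axes, zero at the start; "ft_torque": the same for the moment, N m; "width": opening from 0.0 (shut) to 1.0 (fully open); "finger_force": force on a finger pad.
Only numpy, scipy, OpenCV 4.12 (cv2) and the standard library are available. Lean on these libraries where they do the work, as an engineer would, in place of code of your own. Each camera call takes 0.05 s, during which the arm holds its last target. There are 200 camera calls.

TASK

The eyepiece in the middle well of the stain stand is wanted for cleaning, but the three dropper bottles crowd it. First stand all three bottles upright in the enamelled tray, then stand the eyepiece, tube down as it is, in the middle of the lens-tissue booklet, and only then put every bottle back upright in the very well of the stand it came from, since the class uses the stains in that order. Set everything down rather than dropping it, never let a bottle tip over, and leave the screw pot and the lab timer where they are.

Things in the scene. Friction and masses are not known exactly. Their poses are not given: they have to be found in the camera images.
- purple_centre (a point): Dropper bottle with purple-blue stain (amber glass, dark purplish contents, black collar), 33 mm across, 100 mm tall, about 75 g, one rigid piece: sloping shoulder, black collar 24 mm across at 60 to 73 mm up, black rubber bulb 14 mm across from there to the top, by which to lift it. Starts upright in a corner well of the stand. The point is on its axis, half-way up (50 mm above its foot); z up.
- red_centre (a point): Dropper bottle with red stain (amber glass, red contents, black collar), 33 mm across, 100 mm tall, about 75 g, one rigid piece: sloping shoulder, black collar 24 mm across at 60 to 73 mm up, black rubber bulb 14 mm across from there to the top, by which to lift it. Starts upright in a corner well of the stand. The point is on its axis, half-way up (50 mm above its foot); z up.
- orange_centre (a point): Dropper bottle with orange-brown stain and a red collar (the only one with a red collar), 33 mm across, 100 mm tall, about 75 g, one rigid piece: sloping shoulder, red collar 24 mm across at 60 to 73 mm up, black rubber bulb 14 mm across from there to the top, by which to lift it. Starts upright in a corner well of the stand. The point is on its axis, half-way up (50 mm above its foot); z up.
- eyepiece_centre (a point): Black microscope eyepiece standing on its tube in the middle well of the stand, 30 mm across at the knurled rim, 42 mm tall, narrower towards the foot, about 50 g; to be gripped by its upper half, which stands clear of the stand. The point is on its axis, half-way up (21 mm above its foot); z is up along it.
- stand: Fixed light-wood block 130 x 130 x 12 mm with five round wells, 8 mm deep (floors 4 mm above the worktop), set like the five on a die: four 45 mm across at x, y = +-33 mm, one 36 mm across in the middle. Three corner wells hold the bottles, the fourth the screw pot; which is where changes. Origin: centre of its underside, x and y along its sides, z up.
- tray: Fixed shallow enamelled steel tray, white with a blue rim, 153 mm along its x by 253 mm along its y, rim 20 mm high, floor 2 mm above the worktop. Origin at the centre of its underside, z up. It lies to the left or to the right of the stand.
- booklet_top (a point): Lens-tissue booklet, a fixed flat cream-coloured pad of 66 mm (x) by 104 mm (y), 8 mm thick; the point is the centre of its top face, z up. It lies on the other side of the stand from the tray.
- pot_centre (a point): White screw pot with a black lid, 33 mm across, 49 mm tall, loose, in the remaining corner well of the stand; to stay there. The point is its centre, half-way up.
- timer_centre (a point): Lab timer, a cream wedge-shaped box, 55 x 66 x 34 mm, loose, on the worktop beyond the stand; to be left alone. The point is its centre, half-way up.
Mind the look-alikes: they are no part of the job. Leave any turquoise or yellow look-alike of the part that bears purple_centre alone.

How it is judged:
On the way, in this order (a step that is already met when the one before it is completed fails the run):
1. all three bottles stand upright and released in the tray, the eyepiece still in its well (x of purple_centre in the frame of tray between -0.062 and 0.062 m and y of purple_centre in the frame of tray between -0.112 and 0.112 m and z of each of purple_centre, red_centre, orange_centre in the frame of tray below 0.058 m and angle between each of purple_centre, red_centre, orange_centre's own z axis and vertical below 0.12 rad and contact force between the fingers and purple below 0.05 N and linear speed of each of purple, red, orange below 0.03 m/s and x of red_centre in the frame of tray between -0.062 and 0.062 m and y of red_centre in the frame of tray between -0.112 and 0.112 m and contact force between the fingers and red below 0.05 N and x of orange_centre in the frame of tray between -0.062 and 0.062 m and y of orange_centre in the frame of tray between -0.112 and 0.112 m and contact force between the fingers and orange below 0.05 N and distance of eyepiece_centre from where it was at the start of the episode below 0.012 m), for 0.2 s.
2. the eyepiece stands upright and released on the middle of the booklet, all three bottles still in the tray (horizontal distance between eyepiece_centre and booklet_top below 0.02 m and z of eyepiece_centre in the frame of booklet_top between 0.017 and 0.025 m and angle between each of eyepiece_centre, purple_centre, red_centre, orange_centre's own z axis and vertical below 0.12 rad and contact force between the fingers and eyepiece below 0.05 N and linear speed of each of eyepiece, purple, red, orange below 0.03 m/s and x of purple_centre in the frame of tray between -0.062 and 0.062 m and y of purple_centre in the frame of tray between -0.112 and 0.112 m and z of each of purple_centre, red_centre, orange_centre in the frame of tray below 0.058 m and contact force between the fingers and purple below 0.05 N and x of red_centre in the frame of tray between -0.062 and 0.062 m and y of red_centre in the frame of tray between -0.112 and 0.112 m and contact force between the fingers and red below 0.05 N and x of orange_centre in the frame of tray between -0.062 and 0.062 m and y of orange_centre in the frame of tray between -0.112 and 0.112 m and contact force between the fingers and orange below 0.05 N), for 0.2 s.
At the end, for the whole second after the job is handed in: Bottles upright (0.08 rad), each within 14 mm of its starting place in its well; eyepiece upright (0.12 rad) on the booklet within 20 mm of its middle; screw pot within 15 mm and timer within 20 mm of their starting places; all released and at rest (horizontal distance between eyepiece_centre and booklet_top below 0.02 m and z of eyepiece_centre in the frame of booklet_top between 0.017 and 0.025 m and angle between eyepiece_centre's own z axis and vertical below 0.12 rad and contact force between the fingers and eyepiece below 0.05 N and linear speed of each of eyepiece, purple, red, orange below 0.03 m/s and distance of each of purple_centre, red_centre, orange_centre from where it was at the start of the episode below 0.014 m and angle between each of purple_centre, red_centre, orange_centre's own z axis and vertical below 0.08 rad and contact force between the fingers and purple below 0.05 N and contact force between the fingers and red below 0.05 N and contact force between the fingers and orange below 0.05 N and distance of pot_centre from where it was at the start of the episode below 0.015 m and distance of timer_centre from where it was at the start of the episode below 0.02 m); the robot touches nothing.
It fails at once if a bottle tips over (45 degrees or more) (angle between any of purple_centre, red_centre, orange_centre's own z axis and vertical above 0.78 rad).
It fails at once if a bottle or the eyepiece is dropped (falls free at more than 0.6 m/s, some 2 cm) ((contact force between the fingers and purple below 0.02 N and linear speed of purple above 0.6 m/s) or (contact force between the fingers and red below 0.02 N and linear speed of red above 0.6 m/s) or (contact force between the fingers and orange below 0.02 N and linear speed of orange above 0.6 m/s) or (contact force between the fingers and eyepiece below 0.02 N and linear speed of eyepiece above 0.6 m/s)).
It fails at once if the screw pot is shifted by more than 20 mm (distance of pot_centre from where it was at the start of the episode above 0.02 m).
It fails at once if the lab timer is shifted by more than 25 mm (distance of timer_centre from where it was at the start of the episode above 0.025 m).
It also fails if it takes over 144 s, if anything falls off the work surface, if the arm or the gripper's body presses on something with over 40 N, if the wrist force passes 120 N, or if a joint passes its speed limit or range.

## Working session

There is one attempt and no reset: what is moved stays moved. The work goes in short steps, each a Python script; the robot and the scene stay as the last script left them, time stands still between calls to the robot, and variables do not carry over. Pictures are saved under pics/ and viewed, at most 14 in all, crops included, and the job is handed in when it is done.

```bash
ls; mkdir -p pics; python3 - <<'E'
from plant import robot
import cv2
for n in("side","top"):
    im=robot.read_camera(n); cv2.imwrite(f"pics/{n}0.png",im[:,:,::-1]); c=robot.get_calibration(n); print(n,c)
s=robot.state();print(s["tool_pos"],s["tool_rot"],s["time_s"])
E
```

```text
pics
side {'mtx': array([[404.4121169 ,   0.        , 322.4538129 ],
       [  0.        , 404.4121169 , 194.35992532],
       [  0.        ,   0.        ,   1.        ]]), 'pose': array([[ 0.83657636,  0.20921954, -0.50632715,  0.09326555],
       [-0.54784716,  0.32262918, -0.77186391, -0.86719726],
       [ 0.0018669 ,  0.92311299,  0.38452428,  0.45810262],
       [ 0.        ,  0.        ,  0.        ,  1.        ]])}
top {'mtx': array([[470.16491931,   0.        , 321.47504769],
       [  0.        , 470.16491931, 197.48722809],
       [  0.        ,   0.        ,   1.        ]]), 'pose': array([[-0.0587576 ,  0.97779436, -0.20116099,  0.41883919],
       [-0.99825619, -0.05640743,  0.01740035, -0.04321896],
       [ 0.00566699,  0.2018326 ,  0.97940364,  1.04628981],
       [ 0.        ,  0.        ,  0.        ,  1.        ]])}
[0.17033124 0.46976023 0.20876776] [ 1.73050451e-01  9.84912846e-01 -4.70889783e-04 -7.86283080e-05] 0.1
```

View pics/top0.png

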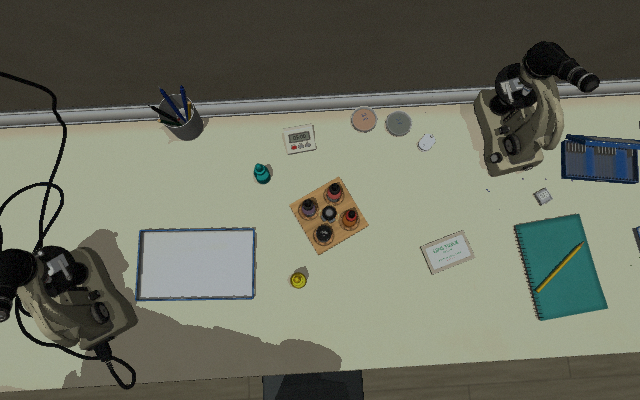

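View pics/side0.png

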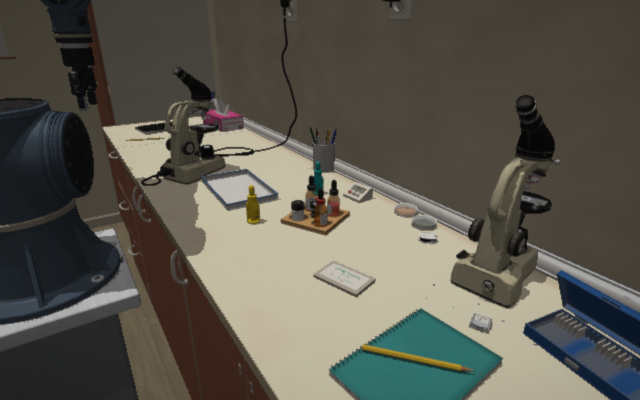

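The top view shows the stand at about (329,215), the tray at (197,264), the booklet at (447,252) and the timer at (299,140). The look-alikes are turquoise at (262,174) and yellow at (299,280). Next I'll take one close crop of each view to check which is which.

```bash
cat > h.py <<'E'
import numpy as np, cv2
from plant import robot
from scipy.spatial.transform import Rotation as R
def ray(n,u,v):
    c=robot.get_calibration(n);K=c["mtx"];P=np.array(c["pose"])
    d=P[:3,:3]@np.array([(u-K[0,2])/K[0,0],-(v-K[1,2])/K[1,1],-1]);return P[:3,3],d
def onz(n,u,v,z):
    o,d=ray(n,u,v);return o+d*(z-o[2])/d[2]
def proj(n,p):
    c=robot.get_calibration(n);K=c["mtx"];P=np.array(c["pose"])
    q=P[:3,:3].T@(np.asarray(p)-P[:3,3]);return np.array([K[0,2]+K[0,0]*q[0]/-q[2],K[1,2]-K[1,1]*q[1]/-q[2]])
E
python3 - <<'E'
from h import *
t=cv2.imread("pics/top0.png");s=cv2.imread("pics/side0.png")
a=cv2.resize(t[165:265,280:380],(500,500),interpolation=cv2.INTER_CUBIC)
b=cv2.resize(s[160:240,270:360],None,fx=3.3,fy=6.25/1.0*0.0+3.3,interpolation=cv2.INTER_CUBIC)
b=cv2.copyMakeBorder(b,0,500-b.shape[0],0,0,cv2.BORDER_CONSTANT)
cv2.imwrite("pics/crop0.png",np.hstack([a,b]))
hsv=cv2.cvtColor(t,cv2.COLOR_BGR2HSV)
def rect(m,nm,z,roi):
    mm=np.zeros_like(m);x0,y0,x1,y1=roi;mm[y0:y1,x0:x1]=m[y0:y1,x0:x1]
    mm=cv2.morphologyEx(mm,cv2.MORPH_CLOSE,np.ones((5,5)))
    c=max(cv2.findContours(mm,0,2)[0],key=cv2.contourArea);r=cv2.minAreaRect(c)
    w=np.array([onz("top",*p,z) for p in cv2.boxPoints(r)]);e=w[1]-w[0];f=w[2]-w[1]
    print(nm,r,w.mean(0).round(4),np.linalg.norm(e).round(4),np.linalg.norm(f).round(4),np.degrees([np.arctan2(e[1],e[0]),np.arctan2(f[1],f[0])]).round(1))
rect(cv2.inRange(hsv,(8,90,60),(25,255,255)),"stand",.012,(270,160,390,275))
rect(cv2.inRange(hsv,(95,50,40),(125,255,255)),"tray",.02,(125,215,270,310))
print("hsv booklet",hsv[238,430],hsv[262,464],"bg",hsv[230,410],hsv[280,440],"tray",hsv[260,200])
for n,u,v,z in [("turq",262,180,0),("yel",299,283,0),("timer",299,139,.03),("scopeL base",118,290,.0),("bkl",447,252,.008)]: print(n,onz("top",u,v,z).round(3))
E
```

```text
stand ((328.63555908203125, 214.8062744140625), (57.995140075683594, 58.42559814453125), 59.4207763671875) [ 0.5918 -0.0753  0.012 ] 0.1324 0.1313 [ -62.1 -153.9]
tray ((194.488525390625, 264.1488342285156), (71.16917419433594, 119.93499755859375), 89.22578430175781) [0.4997 0.2212 0.02  ] 0.2627 0.153 [-92.5 179.1]
hsv booklet [ 37  38 169] [ 37  32 170] bg [ 38  36 169] [ 37  35 169] tray [ 99  10 172]
turq [0.682 0.072 0.   ]
yel [ 0.446 -0.001  0.   ]
timer [ 0.765 -0.018  0.03 ]
scopeL base [0.454 0.393 0.   ]
bkl [ 0.494 -0.331  0.008]
```

View pics/crop0.png

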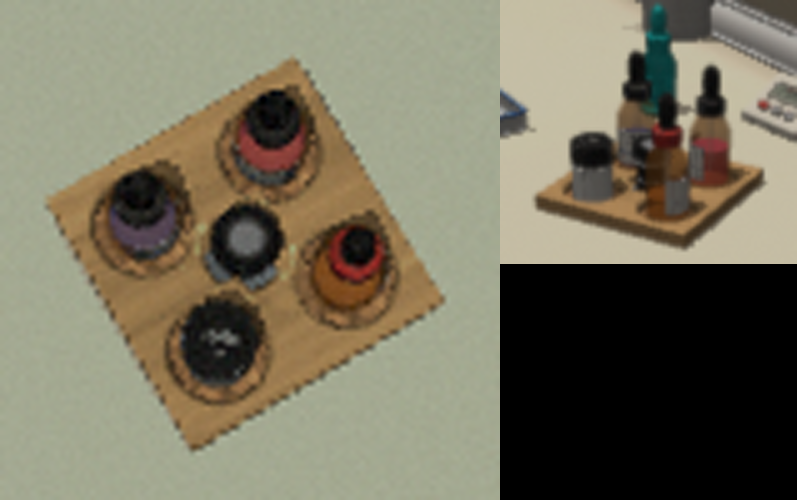

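The crops show the purple bulb top at about (308,202), red (335,187), orange with its red collar (352,214), eyepiece (329,212) and pot (324,233). The turquoise and yellow bottles are outside the stand, so I'll leave them alone. Next come the numbers, checked against the well geometry.

```bash
python3 - <<'E'
from h import *
t=cv2.imread("pics/top0.png")
C=np.array([[297,58],[445,297],[193,450],[47,203]])/5.+[280,165]-.4
w=np.array([onz("top",*p,.012) for p in C]);print("stand",w.mean(0).round(4),[np.linalg.norm(w[i]-w[i-1]).round(4) for i in range(4)])
e=(w[0]-w[3])+(w[1]-w[2]);f=(w[3]-w[2])+(w[0]-w[1]);ya=(np.arctan2(e[1],e[0])+np.pi/2+np.arctan2(f[1],f[0]))/2;print("yaw",np.degrees(ya))
c=w.mean(0)[:2];M=np.array([[np.cos(ya),-np.sin(ya)],[np.sin(ya),np.cos(ya)]])
for q in [(33,33),(33,-33),(-33,33),(-33,-33)]: 
    p=np.r_[c+M@np.array(q)/1000,.012];print(q,p.round(4),proj("top",p).round(1))
for n,a,b,z in [("purple",(307.2,202),(311.5,176.5),.104),("red",(334.6,186.2),(333.9,181),.104),("orange",(351.2,213.2),(320.6,189.5),.104),("eye",(328.4,212),None,.046),("pot",(323.2,232.6),None,.053)]:
    p=onz("top",*a,z); print(n,p.round(4), onz("side",*b,z).round(4) if b else "")
    if b:
        (o1,d1),(o2,d2)=ray("top",*a),ray("side",*b);d1=d1/np.linalg.norm(d1);d2=d2/np.linalg.norm(d2);A=sum(np.eye(3)-np.outer(d,d) for d in(d1,d2));y=sum((np.eye(3)-np.outer(d,d))@o for o,d in((o1,d1),(o2,d2)));print("   tri",np.linalg.solve(A,y).round(4))
g=cv2.Canny(t,40,100);m=np.zeros_like(g);m[222:285,408:486]=g[222:285,408:486]
pts=cv2.findNonZero(m);r=cv2.minAreaRect(cv2.convexHull(pts));W=np.array([onz("top",*p,.008) for p in cv2.boxPoints(r)]);print("book",r,W.mean(0).round(4),[np.linalg.norm(W[i]-W[i-1]).round(4) for i in range(4)])
s=cv2.imread("pics/side0.png");hs=cv2.cvtColor(s,cv2.COLOR_BGR2HSV)
for u,v,z in [(15,265,.3),(60,270,.25),(135,320,0),(0,300,.3)]:print(onz("top",u,v,z).round(3))
v=cv2.resize(t[215:315,120:270],None,fx=4,fy=4);cv2.imwrite("pics/tray.png",v)
E
```

```text
stand [ 0.5913 -0.0754  0.012 ] [np.float64(0.1309), np.float64(0.1272), np.float64(0.1308), np.float64(0.1281)]
yaw 27.500854018790445
(33, 33) [ 0.6054 -0.0309  0.012 ] [308.4 209.6]
(33, -33) [ 0.6359 -0.0895  0.012 ] [333.7 194.8]
(-33, 33) [ 0.5468 -0.0614  0.012 ] [323.6 234.8]
(-33, -33) [ 0.5773 -0.1199  0.012 ] [349.1 219.7]
purple [ 0.6047 -0.0303  0.104 ] [ 0.6009 -0.0423  0.104 ]
   tri [ 0.6067 -0.0308  0.0991]
red [ 0.6345 -0.0883  0.104 ] [ 0.6304 -0.0999  0.104 ]
   tri [ 0.6366 -0.0891  0.099 ]
orange [ 0.5763 -0.1184  0.104 ] [ 0.5721 -0.1292  0.104 ]
   tri [ 0.5778 -0.1191  0.0992]
eye [ 0.5915 -0.074   0.046 ] 
pot [ 0.5466 -0.06    0.053 ] 
book ((446.9429626464844, 251.541748046875), (33.06492614746094, 49.151493072509766), 67.83365631103516) [ 0.4949 -0.331   0.008 ] [np.float64(0.0712), np.float64(0.1113), np.float64(0.0718), np.float64(0.1099)]
[0.492 0.43  0.3  ]
[0.484 0.386 0.25 ]
[0.388 0.355 0.   ]
[0.439 0.449 0.3  ]
```

```bash
cat >> h.py <<'E'
B={"purple":(.605,-.0306,-17.5),"red":(.6357,-.089,72.5),"orange":(.577,-.119,-17.5)}
T={"purple":(.465,.155),"red":(.54,.16),"orange":(.50,.225)}
EYE=(.5914,-.0747,72.5);BOOK=(.495,-.331);ZG=.080;ZH=.225
def quat(phi):
    p=np.radians(phi);y=np.array([np.cos(p),np.sin(p),0]);z=np.array([0,0,-1.]);x=np.cross(y,z)
    return R.from_matrix(np.c_[x,y,z]).as_quat()
def best(phi,pts):
    o=[]
    for f in(phi,phi+180):
        J=[robot.solve_ik(list(p),list(quat(f))) for p in pts]
        if all(j is not None for j in J): o.append((max(abs(j[5]) for j in J),f))
    return list(quat(min(o)[1])) 
def carry(a,b,q,za,zb,op,wide,n,zh=ZH):
    """take the thing at a (TCP height za), set it down at b (zb)"""
    robot.grip(wide); robot.move_ptp([*a,zh],q)
    hit=robot.move_straight([*a,za],rate=.15,stop_force=15)
    robot.grip(op,n); s=robot.state(); print("grip w",round(s["width"],3),"F",np.round(s["finger_force"],1),"hit",hit,"z",s["tool_pos"][2].round(4))
    assert s["width"]>op+.03 and not hit
    robot.move_straight([*a,zh],rate=.2); print(" held w",round(robot.state()["width"],3))
    robot.move_ptp([*b,zh],q)
    robot.move_straight([*b,zb+.02],rate=.2)
    hit=robot.move_straight([*b,zb],rate=.04,stop_force=8); z=robot.state()["tool_pos"][2]
    robot.grip(wide); robot.pause(.2); robot.move_straight([*b,zh],rate=.2)
    print(" placed z",z.round(4),"hit",hit,"t",round(robot.state()["time_s"],1))
E
python3 - <<'E'
from h import *
s=robot.state();q0=list(s["tool_rot"])
for k,(x,y,f) in B.items():
    q=best(f,[(x,y,ZG),(*T[k],ZH),(x,y,ZH),(*T[k],ZG)]);print(k,q)
q=best(72.5,[(*EYE[:2],.018),(*BOOK,.022),(*BOOK,.15)]);print(q)
robot.move_straight([.12,.33,.26],rate=.2)
k="purple";x,y,f=B[k];q=best(f,[(x,y,ZG),(*T[k],ZH)])
robot.move_ptp([.40,-.02,.26],q)
robot.grip(.5);robot.move_ptp([x,y,.16],q)
for n in("side","top"): cv2.imwrite(f"pics/{n}1.png",robot.read_camera(n)[:,:,::-1])
s=cv2.imread("pics/side1.png")[90:240,230:380];t=cv2.imread("pics/top1.png")[140:270,255:385]
cv2.imwrite("pics/c1.png",np.hstack([cv2.resize(i,(400,400)) for i in(s,t)]));print(robot.state()["tool_pos"],robot.state()["width"],robot.state()["time_s"])
E
```

```text
purple [np.float64(-0.5913096483635824), np.float64(0.8064446042674827), np.float64(0.0), np.float64(0.0)]
red [np.float64(0.1521233861899167), np.float64(0.9883615104677607), np.float64(0.0), np.float64(0.0)]
orange [np.float64(-0.5913096483635824), np.float64(0.8064446042674827), np.float64(0.0), np.float64(0.0)]
[np.float64(0.1521233861899167), np.float64(0.9883615104677607), np.float64(0.0), np.float64(0.0)]
[ 0.60467317 -0.03058967  0.161659  ] 0.4971569295806937 4.9833
```

View pics/c1.png

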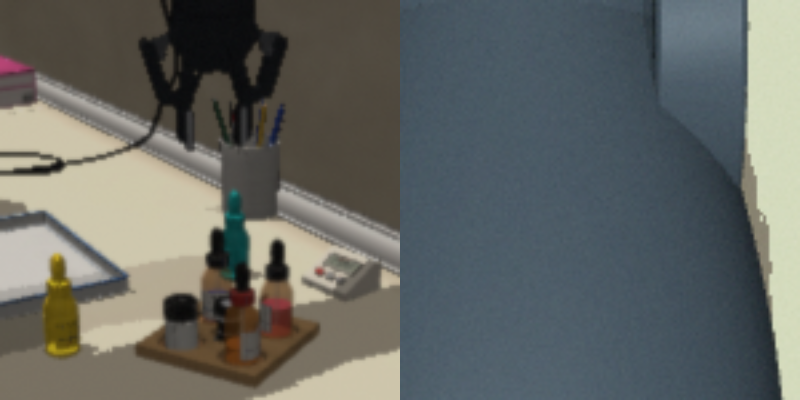

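The close view shows the finger tips at crop x 185 and 243, centred on the purple bulb at 216. The arm hides the stand in the top view. I'll move the purple bottle now.

```bash
python3 - <<'E'
from h import *
k="purple";x,y,f=B[k];q=best(f,[(x,y,ZG),(*T[k],ZH)])
carry((x,y),T[k],q,ZG,ZG-.002,.02,.5,40)
robot.move_ptp([.40,.0,.26],q)
for n in("side","top"): cv2.imwrite(f"pics/{n}2.png",robot.read_camera(n)[:,:,::-1])
s=cv2.imread("pics/side2.png")[130:260,190:360];t=cv2.imread("pics/top2.png")[140:310,130:390]
cv2.imwrite("pics/c2.png",np.vstack([cv2.resize(i,(520,300)) for i in(s,t)]))
E
```

```text
grip w 0.02 F 0.0 hit False z 0.0802Traceback (most recent call last):
  File "<stdin>", line 3, in <module>
  File "h.py", line 29, in carry
    assert s["width"]>op+.03 and not hit
           ^^^^^^^^^^^^^^^^^^^^^^^^^^^^^
AssertionError
```

```bash
python3 - <<'E'
from h import *
for n in("side",): cv2.imwrite(f"pics/{n}2.png",robot.read_camera(n)[:,:,::-1])
s=cv2.imread("pics/side2.png")[110:240,240:370]
cv2.imwrite("pics/c2.png",cv2.resize(s,(600,600)));st=robot.state();print(st["tool_pos"],st["width"],st["ft_force"],proj("side",[.605,-.0306,.08]))
E
```

```text
[ 0.60499563 -0.03059222  0.08004469] 0.01806305737710673 [-1.05011809 -0.68102308 -0.1741032 ] [310.54426698 183.59953144]
```

View pics/c2.png

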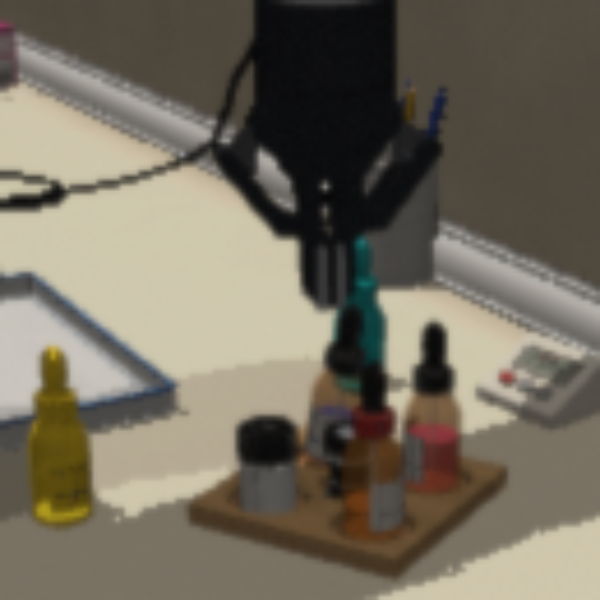

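The fingers shut without the bulb. It looks displaced about 4 px to the right, and the tips show about 8 px above where the TCP should project. I'll raise slowly and compare.

```bash
python3 - <<'E'
from h import *
print("c1 tips expected",proj("side",[.6047,-.0306,.1617]))
robot.move_straight([.605,-.0306,.16],rate=.08)
robot.pause(.3)
cv2.imwrite("pics/side3.png",robot.read_camera("side")[:,:,::-1]);st=robot.state();print(st["tool_pos"],st["ft_force"],proj("side",st["tool_pos"]),proj("side",[.605,-.0306,.104]))
q=list(st["tool_rot"]);robot.move_ptp([.40,.02,.26],q);cv2.imwrite("pics/top3.png",robot.read_camera("top")[:,:,::-1]);cv2.imwrite("pics/side3b.png",robot.read_camera("side")[:,:,::-1])
a=cv2.resize(cv2.imread("pics/side3.png")[110:240,240:370],(400,400));b=cv2.resize(cv2.imread("pics/top3.png")[165:265,280:380],(400,400),interpolation=cv2.INTER_CUBIC)
cv2.imwrite("pics/c3.png",np.hstack([a,b]));print(robot.state()["time_s"])
E
```

```text
c1 tips expected [310.13611743 153.34980168]
[ 0.60491179 -0.03060095  0.15984023] [-0.44918096  0.68569978 -0.47738266] [310.21515792 154.04640975] [310.45609422 174.89742706]
9.7333
```

View pics/c3.png

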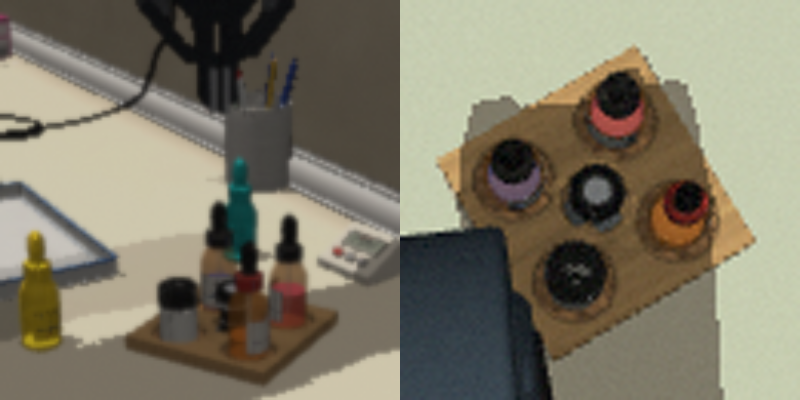

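The purple bottle is upright again at about (308,204), unmoved. The shut tips show about 9 px (roughly 22 mm) above the stated TCP. I'll settle it by touching the bare worktop lightly.

```bash
python3 - <<'E'
from h import *
q=list(robot.state()["tool_rot"])
robot.move_ptp([.45,-.17,.10],q);robot.move_straight([.45,-.17,.03],rate=.15)
cv2.imwrite("pics/side4.png",robot.read_camera("side")[:,:,::-1]);p=robot.state()["tool_pos"]
h=robot.move_straight([.45,-.17,-.03],rate=.03,stop_force=4);st=robot.state();print(h,st["tool_pos"],st["ft_force"],st["width"])
robot.move_straight([.45,-.17,.10],rate=.2)
u,v=proj("side",p);print(p,u,v,st["time_s"])
im=cv2.imread("pics/side4.png");cv2.circle(im,(int(u),int(v)),1,(0,0,255),-1)
u,v=int(u),int(v);cv2.imwrite("pics/c4.png",cv2.resize(im[v-60:v+40,u-50:u+50],(400,400)))
E
```

```text
True [ 0.45001141 -0.1700075  -0.02201389] [-1.85066023  0.80927648 10.52692452] 0.024121917345183635
[ 0.45094787 -0.16998843  0.03127383] 284.21275018883927 237.50174516195602 12.9333
```

View pics/c4.png

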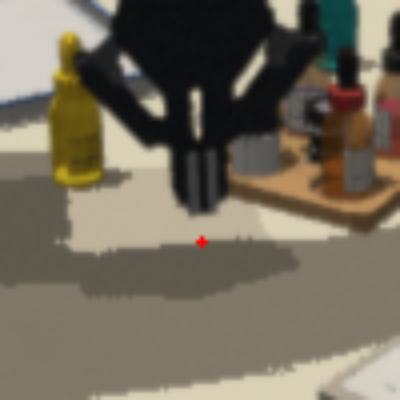

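Contact came at a stated z of −0.022, so the real tips sit about 21.5 mm above the stated TCP. I'll correct all grasp heights by that and take the purple bottle again.

```bash
sed -i 's/ZG=.080;ZH=.225/ZG=.0585;ZH=.205/' h.py; python3 - <<'E'
from h import *
robot.move_straight([.45,-.17,.2],rate=.25)
k="purple";x,y,f=B[k];q=best(f,[(x,y,ZG),(*T[k],ZH)])
carry((x,y),T[k],q,ZG,ZG-.002,.02,.5,40)
robot.move_ptp([.40,-.02,.22],q)
for n in("side","top"): cv2.imwrite(f"pics/{n}5.png",robot.read_camera(n)[:,:,::-1])
s=cv2.imread("pics/side5.png")[130:260,190:360];t=cv2.imread("pics/top5.png")[140:310,130:390]
cv2.imwrite("pics/c5.png",np.vstack([cv2.resize(i,(450,298)) for i in(s,t)]))
E
```

```text
grip w 0.142 F 39.3 hit False z 0.0593
 held w 0.146
 placed z 0.0569 hit True t 21.7
```

View pics/c5.png

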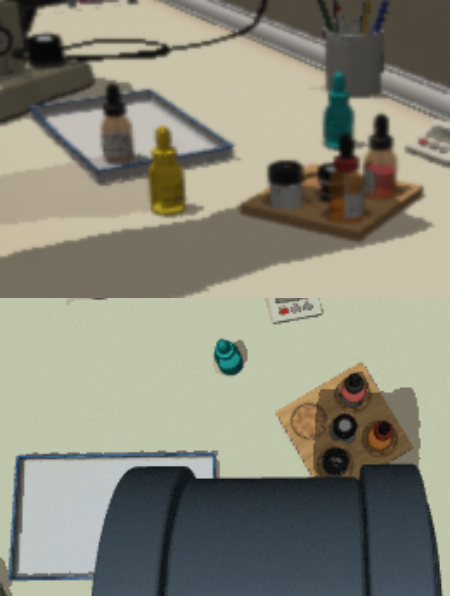

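The purple bottle stands upright in the tray, at about (115,125) in the side crop, and its well is empty. Red and orange are next.

```bash
python3 - <<'E'
from h import *
for k in("red","orange"):
    x,y,f=B[k];q=best(f,[(x,y,ZG),(*T[k],ZH)])
    carry((x,y),T[k],q,ZG,ZG-.002,.02,.5,40)
robot.move_ptp([.40,-.02,.22],list(robot.state()["tool_rot"])); robot.move_ptp([.42,-.3,.22],best(72.5,[(.42,-.3,.22)]))
for n in("side","top"): cv2.imwrite(f"pics/{n}6.png",robot.read_camera(n)[:,:,::-1])
s=cv2.imread("pics/side6.png")[130:260,190:360];t=cv2.imread("pics/top6.png")[140:310,130:390]
cv2.imwrite("pics/c6.png",np.vstack([cv2.resize(i,(450,298)) for i in(s,t)]))
E
```

```text
grip w 0.145 F 39.2 hit False z 0.0593
 held w 0.143
 placed z 0.0567 hit True t 30.3
grip w 0.141 F 39.2 hit False z 0.0592
 held w 0.141
 placed z 0.0567 hit True t 38.8
```

View pics/c6.png

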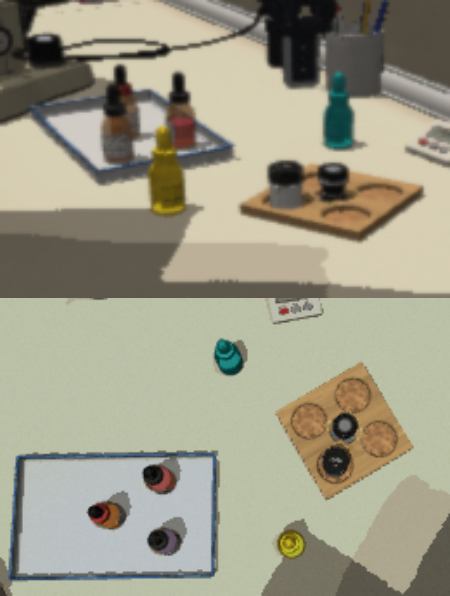

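All three stand upright in the tray: purple, red and orange at crop (163,541), (158,478) and (104,515). The eyepiece and pot are in place, so I'll move the eyepiece to the booklet.

```bash
python3 - <<'E'
from h import *
zg=-.006;q=best(72.5,[(*EYE[:2],zg),(*BOOK,zg+.004)])
carry(EYE[:2],BOOK,q,zg,zg+.004,.05,.55,35,zh=.15)
robot.move_ptp([.40,-.08,.2],q)
for n in("side","top"): cv2.imwrite(f"pics/{n}7.png",robot.read_camera(n)[:,:,::-1])
s=cv2.imread("pics/side7.png")[170:310,190:400];t=cv2.imread("pics/top7.png")[170:310,290:500]
cv2.imwrite("pics/c7.png",np.vstack([cv2.resize(i,(450,298)) for i in(s,t)]))
E
```

```text
grip w 0.324 F 34.1 hit False z -0.0051
 held w 0.325
 placed z -0.0014 hit True t 48.6
```

View pics/c7.png

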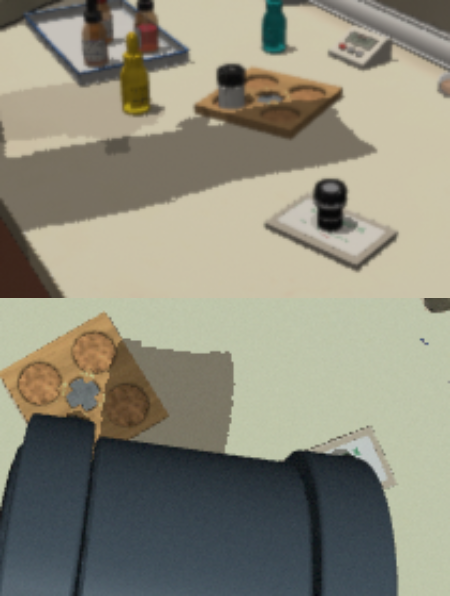

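The eyepiece stands upright in the middle of the booklet: its foot is at about (330,225) in the side crop and the booklet centre at about (331,229). Now the bottles go back.

```bash
python3 - <<'E'
from h import *
for k in("red","orange","purple"):
    x,y,f=B[k];q=best(f,[(x,y,ZG),(*T[k],ZH)])
    carry(T[k],(x,y),q,ZG-.002,ZG,.02,.5,40)
robot.move_ptp([.40,.0,.24],list(robot.state()["tool_rot"]));robot.move_ptp([.24,.24,.24],list(robot.state()["tool_rot"]));robot.pause(.3)
for n in("side","top"): cv2.imwrite(f"pics/{n}8.png",robot.read_camera(n)[:,:,::-1])
s=cv2.imread("pics/side8.png")[160:300,220:400];t=cv2.imread("pics/top8.png")[120:290,270:490]
cv2.imwrite("pics/c8.png",np.vstack([cv2.resize(i,(385,298)) for i in(s,t)]))
E
```

```text
grip w 0.141 F 39.2 hit False z 0.0572
 held w 0.143
 placed z 0.0596 hit True t 57.3
grip w 0.139 F 39.2 hit False z 0.0572
 held w 0.141
 placed z 0.0596 hit True t 65.3
grip w 0.143 F 39.0 hit False z 0.0572
 held w 0.142
 placed z 0.0596 hit True t 72.7
```

View pics/c8.png

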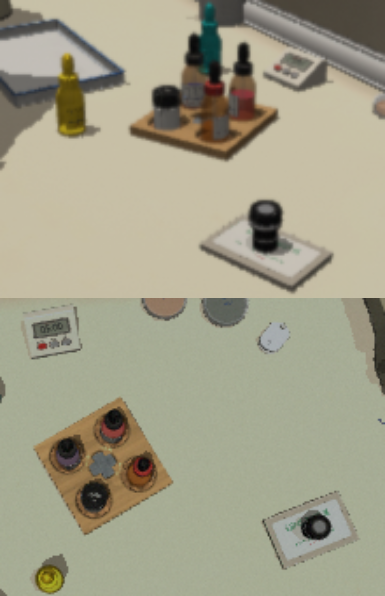

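All three bottles stand upright in their own wells, as in the first picture: purple (67,452), red (112,425) and orange (141,470). The eyepiece is central on the booklet, the pot and timer look unmoved, and the arm is clear, so I'm handing in.

```bash
python3 -c "
from plant import robot
print(robot.finish_job())"
```

```text
the job is handed in; nothing more can be done
None
```

The job is handed in, with no verdict returned: the bottles went to the tray, the eyepiece to the middle of the booklet, and each bottle back upright in its own well, with the pot and timer looking unmoved; the first try at the purple bulb missed and leaned that bottle a few degrees, but it came back upright.

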